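# Reset the stop collar of a cut-length gauge

## Task

On the gauge with the red wing screw, first loosen that screw by about a quarter turn anticlockwise, then slide its collar along the rod until the screw lines up with the yellow pointer. Let go with the screw still loose, and do not touch the gauge with the black wing screw.

Things in the scene. Friction and masses are not known exactly. Their poses are not given: they have to be found in the camera images.
- red_gauge_wing (a point): Middle of the red wing screw's upright flat wing, 88 mm above the work surface. Wing 34 mm long (its y), 10 mm thick (its x), 26 mm tall, from 71 to 97 mm up; z is up, the screw's axis. It stands on the middle of a dark steel collar (36 mm diameter, 22 mm long, top 58 mm up) and turns and slides with it. Gripped across its thickness with 30 N, one grasp serves to turn it and slide the collar.
- red_gauge_screw (a joint): Turn of the red wing screw (rad): 0 tight, wing along the rod, collar locked (1 to 2 mm of give); grows anticlockwise from above, end stop 1.9; friction 0.06 N m, stays where left. From about 0.9 rad the collar is free: it slides on the rod with 2 to 5 N and stays where left. The collar cannot turn; it travels 80 mm either way from mid rod.
- pointer_tip (a point): Top of the yellow pointer (16 mm wide, 38 mm high) fixed on the front edge of the red gauge's base plate, 28 mm in front of the rod's centre line. Its y axis is parallel to the rod, its x axis level and square to the rod, from pointer to rod; z up. The screw lines up with it when the screw's centre has y = 0 in this frame.
- black_gauge: The other gauge, to be left alone: same make, but black wing screw and no pointer. Each gauge is fixed: aluminium base plate 70 x 230 x 12 mm, two posts 58 mm high, a level 12 mm steel rod 230 mm long, its axis 40 mm up. Origin: centre of the base's underside, y along the rod, z up. Its screw reaches 97 mm up and stands at y = -55 mm.
Not all that is in view belongs to the job. What is shaped like the part that bears red_gauge_wing but purple is not meant.

How it is judged:
On the way:
1. the red wing screw is loosened (turned by more than 1.0 rad) before its collar has been shifted by 12 mm (value of joint red_gauge_screw above 1 rad and distance of red_gauge_wing from where it was at the start of the episode below 0.012 m), for 0.1 s.
At the end, for the whole second after the job is handed in: The red wing screw is loose (more than 1.0 rad from tight) and its centre is lined up with the yellow pointer to within 10 mm along the rod (value of joint red_gauge_screw above 1 rad and y of red_gauge_wing in the frame of pointer_tip between -0.01 and 0.01 m); the robot touches nothing.
It fails at once if the robot pushes on the gauge with the black screw (more than 3 N) (contact force between the arm and black_gauge above 3 N).
It fails at once if the fingers push on the gauge with the black screw (more than 3 N) (contact force between the fingers and black_gauge above 3 N).
It also fails if it takes over 32 s, if anything falls off the work surface, if the arm or the gripper's body presses on something with over 40 N, if the wrist force passes 120 N, or if a joint passes its speed limit or range.

## Robot

A 7-joint arm with a two-finger parallel gripper is mounted at the origin on a cart in front of the work surface, level with it; the furniture and walls round the work are solid. World frame = base frame: x ahead of the robot, y to its left, z up, the work surface at z = 0. Lengths are in m, angles in rad, forces in N, time in s.
With the tool pointing down it reaches from about 0.425 to 0.925 m from the base axis. Payload 6.8 kg.
Tool frame: the origin (TCP) lies on the centre line of the jaws, within the pads' length; the fingertips stand 14 mm ahead of it and the grasp point (between the pads) lies 5 mm behind it; z points along the fingers, y is the line along which they close (so a half turn about z gives the same grasp; the last joint's range is limited). The gripper opens to 85 mm and grips with 20 to 120 N. Pads are 22 mm wide; open, the fingers measure 114 mm over their backs; the gripper's body (76 mm by 85 mm) begins 54 mm behind the grasp point. The pads swing forward as they close: fully open they stand 13 mm farther back than shut.
Start: joints at [1.009, 0.477, 0.022, 1.555, -0.011, 1.109, -0.083], TCP at [0.296, -0.607, 0.245] pointing down, gripper open.
Joint ranges: [-2.96, 2.96], [-0.34, 2.1], [-1.41, 1.46], [0.24, 2.44], [-1.37, 4.51], [0.17, 1.92], [-2.96, 2.96]. Speed limits (rad/s): [2.39, 2.39, 3.14, 3.14, 3.14, 3.14, 3.14].

## Interface

Orientations are given as a unit quaternion [w, x, y, z].
In Python, from station import bot gives the robot as it stands. The module is installed in compiled form; this text tells all that it offers.
- The arm moves only by the tool drive_tool, never from a script. Its argument "commands" is a list of rows, each an object with "hand": the opening, from 0 (shut) to 1 (fully open); "translation": the shift along the world's x, y, z in mm, a list of three; "angular": the turn, a rotation vector about the world's x, y, z in rad, a list of three. In form: [{"hand": hand, "translation": [tx, ty, tz], "angular": [ax, ay, az]}, ...]. A call has 1 to 12 rows; each row is the pose to reach, as a shift and turn from the pose commanded when the call began; what a row does not reach only later rows make up. A row lasts 1/8 s, in which the tool goes at most 62.5 mm and 10.7 degrees, less where a joint would pass 70% of its speed; a pose out of reach is approached as far as the arm can. A call with a gripper value outside its range is refused whole. The fingers move at their own pace and stop on an object; "force" is the grip in N (left out, the last holds). Time passes only in rows, so rows that repeat a pose let the fingers close. It gives the time, the measured TCP pose, the force, the opening and the grip force at its end, in the units of the state.
- bot.get_obs(): the state, without advancing time (a new reading comes with each control period).
- bot.read_camera(name): name is "scene" or "top"; returns the picture (400x640x3 uint8, red, green, blue); there is no depth.
- bot.camera_model(name): a dict with "fx", "fy", "cx", "cy" (pixels), "view" (4x4, takes a point from world to camera coordinates). Camera axes: x right, y up, looking along -z (the intrinsics and any distortion apply to the point x, -y, -z); pixel columns grow to the right and rows downward; lengths in m; the calibration is good to about 2 mm. A picture is of the moment at which its call begins. camera_model takes no time and is no camera call.
- bot.hand_in(): hands the job in; it is judged then, once.
Trained networks look in the newest picture that a camera, given by its name, has taken for a name from the list of things; names that differ only in an ending like _2 or _b are one class to them, and where a whole thing is asked for, a point or a joint stands for the part that bears it (a point fixed in the world has none). Each returns a list of dicts, best first, with "score" (0 to 1); they miss things now and then, are a little off and sometimes report something else, mostly with a low value. They report only what shows in the picture. A call takes as long as a camera call. They do not tell look-alikes from the thing itself.
- bot.find_in(camera, query): "position" ([column, row] in pixels, amid what is visible of it).
- bot.outline_of(camera, query): "pixels" (400x640 bool, what is visible of it) and "position" ([column, row] in pixels, amid what is visible of it).
The state is a dict: "t": time; "q": joint angles; "joint_vel": joint speeds; "joint_torque": joint torques, N m; "eef_pos": TCP position; "tool_rot": TCP orientation; "contact_force": force on the tool from outside, world axes, zero at the start; "torque": the same for the moment, N m; "gripper_width": opening from 0.0 (shut) to 1.0 (fully open); "grasp_force": force on a finger pad.
Only numpy, scipy, OpenCV 4.12 (cv2) and the standard library are available. Lean on these libraries where they do the work, as an engineer would, in place of code of your own. Each camera call takes 0.05 s, during which the arm holds its last target. There are 200 camera calls.

## Working session

There is one attempt and no reset: what is moved stays moved. The work goes in short steps, Python scripts to look and compute and a tool call to move; the robot and the scene stay as the last step left them, time stands still between calls to the robot, and variables do not carry over. Pictures are saved under pics/ and viewed, at most 10 in all, crops included, and the job is handed in when it is done.

Besides the shell and the picture viewer there is one more tool, called after "Emit:" as a command line: name --argument value ..., lists and objects as JSON in quotes. drive_tool: Moves the arm, as the interface text tells. Its arguments: {"type":"object","properties":{"commands":{"type":"array","items":{"type":"object","properties":{"hand":{"type":"number"},"translation":{"type":"array","items":{"type":"number"}},"angular":{"type":"array","items":{"type":"number"}}}}},"force":{"type":"number"}},"required":["commands"]}

```bash
mkdir -p pics
python3 - <<'E'
from station import bot
import cv2
o=bot.get_obs();print(o['t'],o['eef_pos'],o['tool_rot'],o['gripper_width'])
for c in ("top","scene"):
    im=bot.read_camera(c);cv2.imwrite(f"pics/{c}0.png",im[:,:,::-1])
    m=bot.camera_model(c);print(c,{k:(v if k!='view' else v.__repr__()) for k,v in m.items()})
    for q in ("red_gauge_wing","pointer_tip","black_gauge"):
        print(q,[(round(d['score'],2),[round(float(x),1) for x in d['position']]) for d in bot.find_in(c,q)])
E
```

```text
0.0 [ 0.29566597 -0.60617356  0.24433229] [-8.73902366e-04  9.74366213e-01  2.24965892e-01 -2.57806642e-04] 0.999457497391281
top {'fx': 462.85831707689965, 'fy': 462.85831707689965, 'cx': 317.8819201358668, 'cy': 196.04578089375303, 'view': 'array([[ 0.02372788, -0.99950856,  0.02048497, -0.14516426],\n       [ 0.99801777,  0.02487724,  0.05780706, -0.48987069],\n       [-0.05828826,  0.01907272,  0.99811758, -1.19582605],\n       [ 0.        ,  0.        ,  0.        ,  1.        ]])'}
red_gauge_wing [(0.53, [290.7, 133.6]), (0.53, [412.4, 269.9])]
pointer_tip []
black_gauge [(0.81, [279.7, 197.8])]
scene {'fx': 443.3208852365623, 'fy': 443.3208852365623, 'cx': 311.55608974031225, 'cy': 203.26443670166796, 'view': 'array([[-0.80026241, -0.59922589, -0.02254789,  0.34132297],\n       [ 0.29959477, -0.43211363,  0.85060025, -0.26640812],\n       [-0.51944494,  0.67394817,  0.52532924, -0.75583302],\n       [ 0.        ,  0.        ,  0.        ,  1.        ]])'}
red_gauge_wing [(0.71, [261.0, 196.5])]
pointer_tip []
black_gauge [(0.59, [301.9, 243.2])]
```

View pics/top0.png

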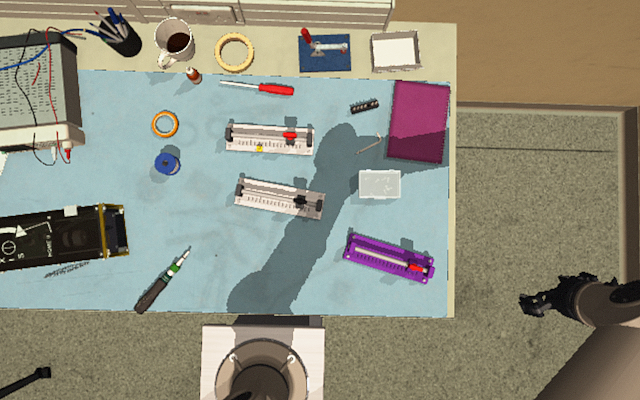

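View pics/scene0.png

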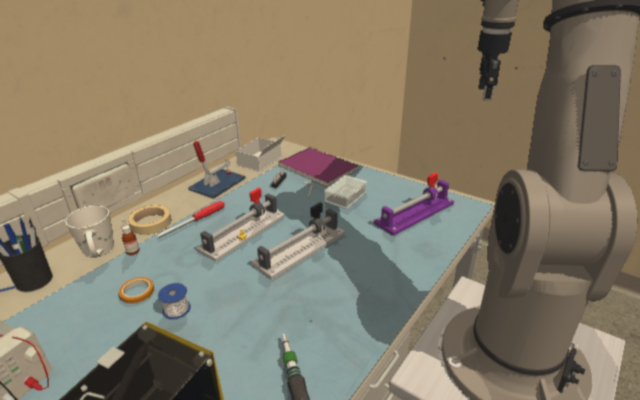

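The top view shows the red gauge at about (270,138), with its wing at (291,134) and the yellow pointer at (259,148). The black gauge is at (280,198), and the purple decoy is at (390,258). The scene view shows the red wing at (256,195) and the pointer at (242,235).

```bash
cat > h.py <<'E'
import numpy as np,cv2
from scipy.optimize import least_squares
from station import bot
def proj(c,p):
    m=bot.camera_model(c);q=m['view']@np.append(p,1)
    return np.array([m['cx']+m['fx']*q[0]/-q[2], m['cy']-m['fy']*q[1]/-q[2]])
def atz(c,uv,z):
    m=bot.camera_model(c);V=m['view'];d=V[:3,:3].T@np.array([(uv[0]-m['cx'])/m['fx'],-(uv[1]-m['cy'])/m['fy'],-1])
    o=-V[:3,:3].T@V[:3,3];return o+d*(z-o[2])/d[2]
def tri(a,b):
    r=least_squares(lambda p:np.r_[proj('top',p)-a,proj('scene',p)-b],[.6,0,.08]);return r.x,r.fun
def mask(im,col,roi):
    hsv=cv2.cvtColor(im,cv2.COLOR_RGB2HSV);h,s,v=cv2.split(hsv)
    k=((h<8)|(h>172)) if col=='red' else ((h>18)&(h<34))
    k=k&(s>150)&(v>90);o=np.zeros_like(k);x0,x1,y0,y1=roi;o[y0:y1,x0:x1]=k[y0:y1,x0:x1];return o
def cen(m): y,x=np.nonzero(m);return np.array([x.mean(),y.mean()]),len(x),(x.min(),x.max(),y.min(),y.max())
E
python3 - <<'E'
from h import *
T=cv2.imread('pics/top0.png')[:,:,::-1].copy();S=cv2.imread('pics/scene0.png')[:,:,::-1].copy()
r={}
for n,c,rt,rs in (('wing','red',(275,305,122,150),(240,272,180,212)),('ptr','yel',(245,275,138,158),(230,255,222,248))):
    a=cen(mask(T,c,rt));b=cen(mask(S,c,rs));print(n,a,b,tri(a[0],b[0]))
    print(' atz',atz('top',a[0],.088 if n=='wing' else .03))
for cam,im in(('top',T),('scene',S)):
    x=(210,110,120,60) if cam=='top' else (185,175,110,90)
    cr=im[x[1]:x[1]+x[3],x[0]:x[0]+x[2]]
    f=6 if cam=='top' else 5
    cv2.imwrite(f'pics/c_{cam}.png',cv2.resize(cr,None,fx=f,fy=f,interpolation=cv2.INTER_CUBIC)[:,:,::-1])
E
```

```text
wing (array([289.56976744, 135.04651163]), 86, (np.int64(283), np.int64(296), np.int64(132), np.int64(139))) (array([255.43362832, 195.01769912]), 113, (np.int64(250), np.int64(260), np.int64(188), np.int64(202))) (array([ 0.63944881, -0.05803299,  0.08223012]), array([ 0.06870808,  0.08708916, -0.10862035, -0.01071871]))
 atz [ 0.63856694 -0.05812005  0.088     ]
ptr (array([258.93103448, 148.37931034]), 29, (np.int64(257), np.int64(261), np.int64(145), np.int64(151))) (array([241.81818182, 235.39393939]), 33, (np.int64(239), np.int64(245), np.int64(231), np.int64(238))) (array([0.61403826, 0.02406277, 0.01985076]), array([ 0.01582851,  0.01957331, -0.02264946, -0.00243732]))
 atz [0.61247627 0.02297535 0.03      ]
```

View pics/c_top.png

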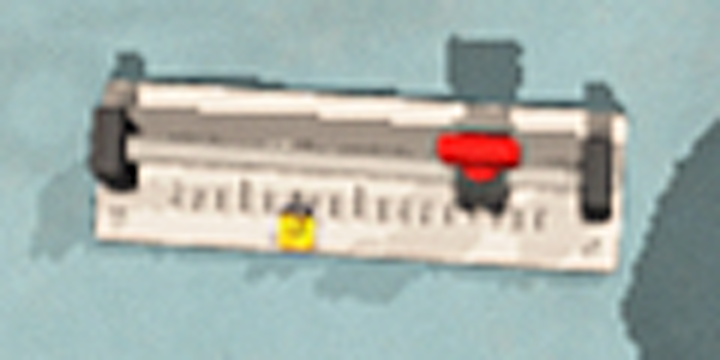

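View pics/c_scene.png

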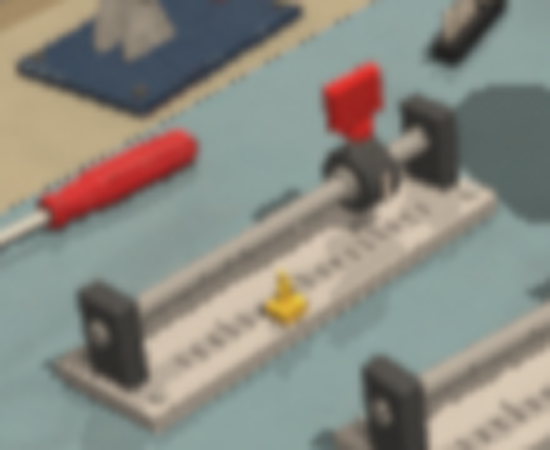

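Run:
```python
from h import *
C=[atz('top',(210+u/6-.4,110+v/6-.4),.012) for u,v in((97,242),(617,270),(627,113),(105,80))]
for c in C: print(c.round(4))
e=C[0]-C[1];f=C[3]-C[2];print('len',np.linalg.norm(e),np.linalg.norm(f),np.linalg.norm(C[1]-C[2]))
for d in(e,f):print('rod angle from +y (ccw deg)',np.degrees(np.arctan2(-d[0],d[1])))
print('center',np.mean(C,0))
# posts tops z=.058
P=[atz('top',(210+u/6-.4,110+v/6-.4),.058) for u,v in((108,145),(595,175))];d=P[0]-P[1];print(P,np.degrees(np.arctan2(-d[0],d[1])))
u=e+f;u/=np.linalg.norm(u);w=np.array([.639,-.058,0]);p=np.array([.613,.0236,0]);s=(p-w)@u;print('u',u,'slide mm',s*1000,(s*u*1000).round(1),'perp',((p-w)-s*u)*1000)
b=bot.outline_of('top','black_gauge')[0]['pixels'];print(cv2.minAreaRect(np.argwhere(b)[:,::-1].astype(np.float32)),atz('top',(300.5,202),.09))
o=bot.get_obs();print(o['eef_pos'],o['tool_rot'])
```

```text
[0.6089 0.1118 0.012 ]
[ 0.6026 -0.1163  0.012 ]
[ 0.6725 -0.119   0.012 ]
[0.6807 0.1108 0.012 ]
len 0.22821161690707548 0.23000384303898594 0.06989790013262612
rod angle from +y (ccw deg) -1.5699728181694228
rod angle from +y (ccw deg) -2.0534814184303105
center [ 0.64116038 -0.00315975  0.012     ]
[array([0.64319959, 0.10023246, 0.058     ]), array([ 0.6360678 , -0.10575589,  0.058     ])] -1.982920164811302
u [0.03163183 0.99949959 0.        ] slide mm 80.73673885147396 [ 2.6 80.7  0. ] perp [-28.55385076   0.90366274   0.        ]
((278.4822082519531, 198.4166717529297), (89.44173431396484, 26.934755325317383), 10.57352352142334) [ 0.47322832 -0.089502    0.09      ]
[ 0.29589398 -0.60666815  0.24525725] [-3.33363265e-05  9.74374298e-01  2.24932717e-01  9.99372346e-06]
```

Emit:
drive_tool --commands '[{"hand": 0.5, "translation": [57, 92, 0], "angular": [0, 0, 0.18]}, {"hand": 0.5, "translation": [86, 137, 0], "angular": [0, 0, 0.27]}, {"hand": 0.5, "translation": [114, 183, 0], "angular": [0, 0, 0.36]}, {"hand": 0.5, "translation": [143, 229, 0], "angular": [0, 0, 0.45]}, {"hand": 0.5, "translation": [172, 275, 0], "angular": [0, 0, 0.54]}, {"hand": 0.5, "translation": [200, 320, 0], "angular": [0, 0, 0.63]}, {"hand": 0.5, "translation": [229, 366, 0], "angular": [0, 0, 0.72]}, {"hand": 0.5, "translation": [257, 412, -10], "angular": [0, 0, 0.81]}, {"hand": 0.5, "translation": [286, 458, -30], "angular": [0, 0, 0.9]}, {"hand": 0.5, "translation": [315, 503, -50], "angular": [0, 0, 1.0]}, {"hand": 0.5, "translation": [343, 549, -80], "angular": [0, 0, 1.084]}, {"hand": 0.5, "translation": [343, 549, -80], "angular": [0, 0, 1.084]}]' --force 30

```text
t: 1.95
eef_pos: [0.6389, -0.0513, 0.1627]
tool_rot: [-0.003, 0.716, 0.698, 0.0]
contact_force: [-0.1, -0.7, 0.1]
gripper_width: 0.499
grasp_force: 0.0
```

Emit:
drive_tool --commands '[{"hand": 0.5, "translation": [0, 0, 0], "angular": [0, 0, 0]}, {"hand": 0.5, "translation": [0, 0, -10], "angular": [0, 0, 0]}, {"hand": 0.5, "translation": [0, 0, -25], "angular": [0, 0, 0]}, {"hand": 0.5, "translation": [0, 0, -25], "angular": [0, 0, 0]}]'

```text
t: 2.45
eef_pos: [0.6375, -0.0586, 0.1386]
tool_rot: [-0.001, 0.719, 0.695, -0.001]
contact_force: [0.7, -0.4, -1.1]
gripper_width: 0.497
grasp_force: 0.0
```

Run:
```python
from h import *
o=bot.get_obs();print(o['eef_pos'],o['tool_rot'],o['q'])
a=bot.read_camera('top');b=bot.read_camera('scene')
x=np.vstack([cv2.resize(a[80:200,210:370],None,fx=3.5,fy=2.5),cv2.resize(b[120:240,180:340],(560,300))])
cv2.imwrite('pics/pre.png',x[:,:,::-1])
```

```text
[ 0.63751478 -0.0585854   0.13860513] [-0.00096009  0.71906398  0.69494222 -0.00117253] [ 0.26550841  0.56121487 -0.37444052  1.71202642  0.24761119  0.91827612
 -0.24269769]
```

View pics/pre.png

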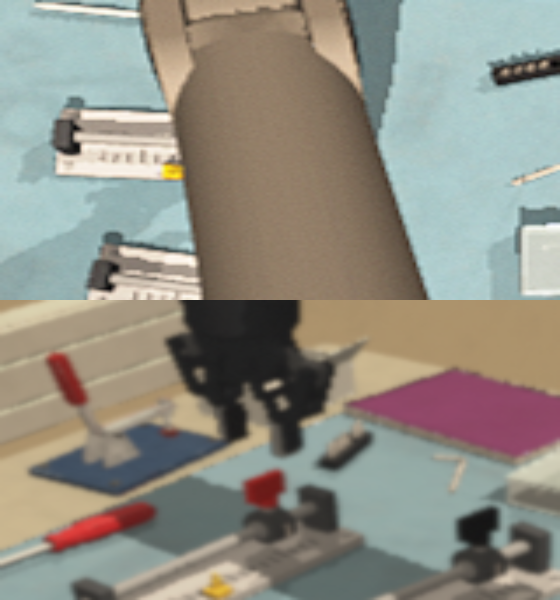

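The fingers straddle the red wing from above (lower panel, fingers at about (255,430), wing at (265,487)). I'll descend and close.

Emit:
drive_tool --commands '[{"hand": 0.5, "translation": [1.5, 0, -25], "angular": [0, 0, 0]}, {"hand": 0.5, "translation": [1.5, 0, -45], "angular": [0, 0, 0]}, {"hand": 0.5, "translation": [1.5, 0, -54], "angular": [0, 0, 0]}, {"hand": 0.5, "translation": [1.5, 0, -54], "angular": [0, 0, 0]}, {"hand": 0.0, "translation": [1.5, 0, -54], "angular": [0, 0, 0]}, {"hand": 0.0, "translation": [1.5, 0, -54], "angular": [0, 0, 0]}, {"hand": 0.0, "translation": [1.5, 0, -54], "angular": [0, 0, 0]}, {"hand": 0.0, "translation": [1.5, 0, -54], "angular": [0, 0, 0]}, {"hand": 0.0, "translation": [1.5, 0, -54], "angular": [0, 0, 0]}]' --force 30

```text
t: 3.68
eef_pos: [0.6397, -0.0576, 0.0873]
tool_rot: [-0.0, 0.719, 0.695, -0.001]
contact_force: [-5.1, -0.1, 5.5]
gripper_width: 0.115
grasp_force: 30.9
```

Emit:
drive_tool --commands '[{"hand": 0.0, "translation": [0, 0, 0], "angular": [0, 0, 0.16]}, {"hand": 0.0, "translation": [0, 0, 0], "angular": [0, 0, 0.32]}, {"hand": 0.0, "translation": [0, 0, 0], "angular": [0, 0, 0.48]}, {"hand": 0.0, "translation": [0, 0, 0], "angular": [0, 0, 0.64]}, {"hand": 0.0, "translation": [0, 0, 0], "angular": [0, 0, 0.8]}, {"hand": 0.0, "translation": [0, 0, 0], "angular": [0, 0, 0.96]}, {"hand": 0.0, "translation": [0, 0, 0], "angular": [0, 0, 1.12]}, {"hand": 0.0, "translation": [0, 0, 0], "angular": [0, 0, 1.28]}, {"hand": 0.0, "translation": [0, 0, 0], "angular": [0, 0, 1.44]}, {"hand": 0.0, "translation": [0, 0, 0], "angular": [0, 0, 1.5]}, {"hand": 0.0, "translation": [0, 0, 0], "angular": [0, 0, 1.5]}, {"hand": 0.0, "translation": [0, 0, 0], "angular": [0, 0, 1.5]}]'

```text
t: 5.18
eef_pos: [0.6401, -0.0571, 0.0872]
tool_rot: [-0.0, 0.052, 0.999, 0.0]
contact_force: [-3.7, 0.8, 5.8]
gripper_width: 0.11
grasp_force: 30.9
```

Run:
```python
from h import *
o=bot.get_obs();print(o['eef_pos'],o['tool_rot'],o['q'],o['contact_force'],o['torque'])
q=o['tool_rot'];print('x-axis angle',2*np.arctan2(q[2],q[1]))
b=bot.read_camera('scene')
cv2.imwrite('pics/turn.png',cv2.resize(b[150:260,180:340],None,fx=4,fy=4,interpolation=cv2.INTER_CUBIC)[:,:,::-1])
```

```text
[ 0.64006098 -0.05708516  0.08724866] [-2.21470649e-04  5.17170037e-02  9.98661752e-01  8.74891425e-05] [ 0.48680249  0.7094256  -0.70704305  1.71969873  0.55824469  0.92468525
  1.01911812] [-3.71060868  0.80835802  5.82412914] [0.31980374 0.90870789 0.01399576]
x-axis angle 3.03811247946129
```

View pics/turn.png

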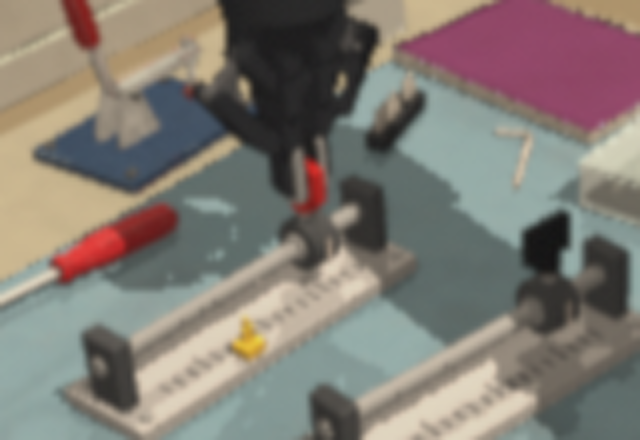

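The wing is seen edge-on at (312,185) between the fingers, so it has turned with the grip and is loose. Next I'll slide it along the rod.

Emit:
drive_tool --commands '[{"hand": 0.0, "translation": [0.3, 8, 0], "angular": [0, 0, 0]}, {"hand": 0.0, "translation": [0.6, 18, 0], "angular": [0, 0, 0]}, {"hand": 0.0, "translation": [0.9, 28, 0], "angular": [0, 0, 0]}, {"hand": 0.0, "translation": [1.2, 38, 0], "angular": [0, 0, 0]}, {"hand": 0.0, "translation": [1.5, 48, 0], "angular": [0, 0, 0]}, {"hand": 0.0, "translation": [1.9, 58, 0], "angular": [0, 0, 0]}, {"hand": 0.0, "translation": [2.2, 68, 0], "angular": [0, 0, 0]}, {"hand": 0.0, "translation": [2.4, 76, 0], "angular": [0, 0, 0]}, {"hand": 0.0, "translation": [2.5, 80, 0], "angular": [0, 0, 0]}, {"hand": 0.0, "translation": [2.5, 80, 0], "angular": [0, 0, 0]}, {"hand": 0.0, "translation": [2.5, 80, 0], "angular": [0, 0, 0]}]'

```text
t: 6.6
eef_pos: [0.6429, 0.0228, 0.0872]
tool_rot: [0.0, 0.052, 0.999, 0.0]
contact_force: [-4.0, -0.0, 5.8]
gripper_width: 0.111
grasp_force: 31.0
```

Run:
```python
from h import *
o=bot.get_obs();print(o['eef_pos'],o['tool_rot'],o['contact_force'],o['torque'])
b=bot.read_camera('scene')
cv2.imwrite('pics/slid.png',cv2.resize(b[150:260,180:340],None,fx=4,fy=4,interpolation=cv2.INTER_CUBIC)[:,:,::-1])
```

```text
[0.64289655 0.02277388 0.08723904] [1.38804355e-04 5.18245338e-02 9.98656193e-01 7.59612195e-05] [-3.99122194 -0.03091751  5.79895329] [0.18345954 0.77122872 0.03365199]
```

View pics/slid.png

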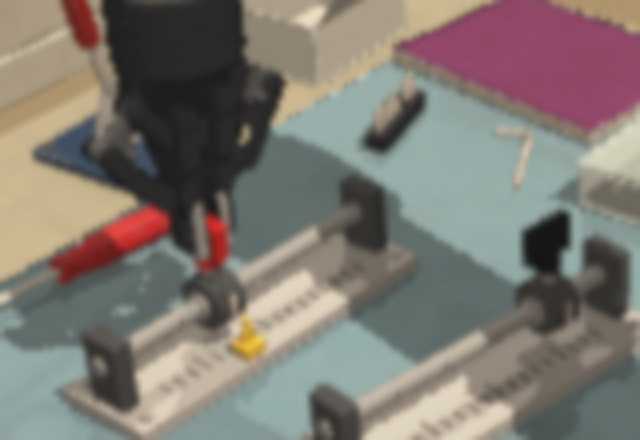

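The collar has moved to (213,290), level with the pointer at (247,340). I'll release and retreat straight up.

Emit:
drive_tool --commands '[{"hand": 0.4, "translation": [0, 0, 0], "angular": [0, 0, 0]}, {"hand": 0.4, "translation": [0, 0, 0], "angular": [0, 0, 0]}, {"hand": 0.4, "translation": [0, 0, 0], "angular": [0, 0, 0]}, {"hand": 0.4, "translation": [0, 0, 15], "angular": [0, 0, 0]}, {"hand": 0.4, "translation": [0, 0, 45], "angular": [0, 0, 0]}, {"hand": 0.4, "translation": [0, 0, 95], "angular": [0, 0, 0]}, {"hand": 0.4, "translation": [0, -60, 130], "angular": [0, 0, 0]}, {"hand": 0.4, "translation": [0, -120, 150], "angular": [0, 0, 0]}, {"hand": 0.4, "translation": [0, -180, 150], "angular": [0, 0, 0]}, {"hand": 0.4, "translation": [0, -240, 150], "angular": [0, 0, 0]}, {"hand": 0.4, "translation": [0, -240, 150], "angular": [0, 0, 0]}, {"hand": 0.4, "translation": [0, -240, 150], "angular": [0, 0, 0]}]'

```text
t: 8.15
eef_pos: [0.643, -0.2173, 0.237]
tool_rot: [0.0, 0.052, 0.999, 0.0]
contact_force: [0.4, 0.7, 0.3]
gripper_width: 0.4
grasp_force: 0.0
```

Run:
```python
from h import *
o=bot.get_obs();print(o['t'],o['eef_pos'],o['contact_force'])
a=bot.read_camera('top');b=bot.read_camera('scene')
x=np.vstack([cv2.resize(a[110:170,210:330],(600,300),interpolation=2),cv2.resize(b[170:260,180:300],(400,300),interpolation=2)[:,:,:].repeat(1,1) if 0 else cv2.resize(b[170:250,180:340],(600,300),interpolation=2)])
cv2.imwrite('pics/end.png',x[:,:,::-1])
t=mask(a,'red',(240,275,120,145))
if t.any(): 
    c=cen(t);p=atz('top',c[0],.085);print(c,p)
    u=np.array([.0316,.9995,0]);print('along mm',(p-[.613,.0236,0])@u*1000)
    z=cen(mask(b,'red',(205,250,195,225)));print(z,tri(c[0],z[0]))
```

```text
8.15 [ 0.64297391 -0.21727709  0.23702281] [0.37902105 0.70070255 0.34888688]
(array([257.62337662, 133.1038961 ]), 77, (np.int64(255), np.int64(261), np.int64(126), np.int64(140))) [0.64180986 0.02127063 0.085     ]
along mm -1.4178109796478908
(array([220.73640167, 208.35983264]), 239, (np.int64(205), np.int64(235), np.int64(202), np.int64(216))) (array([0.65167299, 0.02997851, 0.08334061]), array([-3.31419042, -3.89726461,  4.755023  ,  0.59904214]))
```

View pics/end.png

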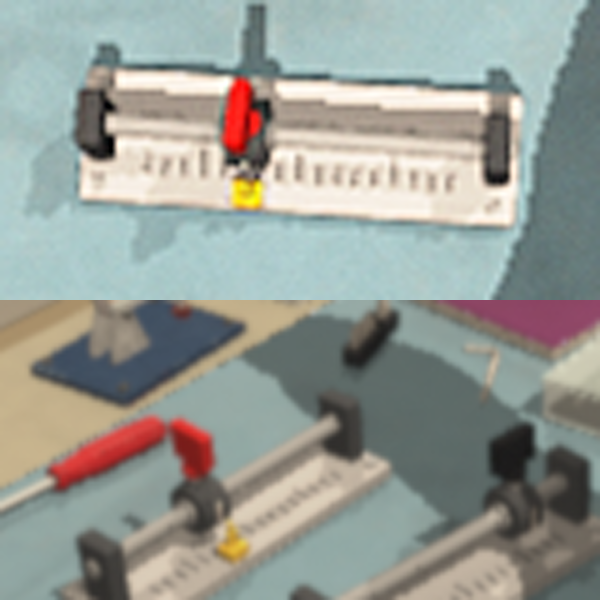

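The wing stands across the rod, so it is loose, and it is about 1.4 mm from the pointer. The robot is clear.

```bash
python3 -c "
from station import bot
print(bot.hand_in())"
```

```text
the job is handed in; nothing more can be done
None
```

I turned the red wing screw about 1.5 rad anticlockwise and left it loose, slid its collar to within about 2 mm of the yellow pointer, kept clear of the black gauge, and handed the job in at about 8 s (no verdict was returned).

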